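# Wedge the rocking show board

### The job

The wooden show board with the marzipan figure rocks because one of its four feet is too short. Using only your fingertips, push the wooden wedge thin end first across the table and under the short foot until it is just snug and the board stands level, then press down firmly on top of the board right above that foot to make sure it no longer dips; if it still dips, push the wedge in a little more and press again. Pick nothing up, do not shove the board out of its place, leave the other things on the table alone, and take your hand away at the end.

Things in the scene. Friction and masses are not known exactly. Their poses are not given: they have to be found in the camera images.
- stand: Show board: square pale-wood board 220 x 220 mm, 20 mm thick (top 60 mm above the table), loose on four turned feet 28 mm across at x, y = +-85 mm; about 1.6 kg with the figure stuck on it. Origin at table height under its centre, x and y along its edges. Three feet have black rubber pads and carry it level; the foot at (+85, +85) mm has lost its pad and hangs short.
- figure (a point): The top of the marzipan figure (blue robe and hat, grey stone base 120 mm across), stuck to the board 30 mm off its centre, away from the short foot; 203 mm above the table.
- short_foot (a point): Lowest point of the short foot's rounded wooden end (ball radius 13 mm). With the board level it hangs 4 to 10 mm above the table, different every time. Unwedged, 2 to 3 N down above this foot tip the board until the foot meets the table; let go, and it tips back level.
- press_spot (a point): The point on the board's top, 60 mm above the table, right above the short foot, 25 mm in from both edges of the board's corner.
- wedge: Loose pale-wood wedge, 110 mm long, 45 mm wide, 35 g, flat on the table, thin end roughly towards the short foot. Origin at the centre of its underside; x points to the thin end: flat upright thick end 16 mm high at x = -55 mm, thin end 1.5 mm high at x = +55 mm. Slides freely; once snug, the push needed rises from under 0.5 N to several newtons within millimetres, and it stays where it is left.
- wedge_face (a point): The middle of the wedge's sloping top face, 8.75 mm above its underside. Its axes lie with the slope: x down the slope to the thin end, y across, z square to the face.
- tin: A flat round brass-coloured tin, 102 mm across, 36 mm high, loose; origin at the centre of its underside. To be left alone.
- cup: A small white glaze cup, 52 mm across, 42 mm high, loose; origin at the centre of its underside. To be left alone.
- strip: A flat wooden rolling-out strip (even thickness, not a wedge), 200 x 25 x 8 mm, long along its x, loose; origin at the centre of its underside. To be left alone.

How it is judged:
On the way, in this order (a step that is already met when the one before it is completed fails the run):
1. the wedge's thin end is under the short foot (x of short_foot in the frame of wedge_face between -0.03 and 0.05 m and y of short_foot in the frame of wedge_face between -0.02 and 0.02 m), for 0.1 s.
2. the fingers press the board down above the short foot with at least 4 N, and it stays level on the wedge (contact force between the fingers and stand above 4 N and horizontal distance between the grasp point and press_spot below 0.045 m and contact force between wedge and stand above 2 N and angle between stand's own z axis and vertical below 0.012 rad), for 0.1 s.
At the end, for the whole second after the job is handed in: The wedge lies on the table with its sloping face under the short foot (foot within 20 mm of the wedge's centreline) and no more than 1.5 mm of play between foot and wedge; the board is level within 0.012 rad; all is at rest and the hand is clear (x of short_foot in the frame of wedge_face between -0.03 and 0.045 m and y of short_foot in the frame of wedge_face between -0.02 and 0.02 m and z of short_foot in the frame of wedge_face below 0.0015 m and angle between stand's own z axis and vertical below 0.012 rad and height (world z) of wedge below 0.004 m and linear speed of each of stand, wedge below 0.01 m/s); the robot touches nothing.
It fails at once if the wedge is lifted off the table (height (world z) of wedge above 0.012 m or angle between wedge's own z axis and vertical above 0.35 rad).
It fails at once if the board is lifted or tipped right over onto an edge (height (world z) of stand above 0.012 m or angle between stand's own z axis and vertical above 0.13 rad).
It fails at once if the board is shoved more than 30 mm from its place (distance of stand from where it was at the start of the episode above 0.03 m).
It fails at once if a bystander is moved (distance of any of tin, cup, strip from where it was at the start of the episode above 0.02 m).
It also fails if it takes over 45 s, if anything falls off the work surface, if the arm or the gripper's body presses on something with over 40 N, if the wrist force passes 120 N, or if a joint passes its speed limit or range.

### The arm

A 6-joint arm with a two-finger parallel gripper is mounted at the origin on the work surface. World frame = base frame: x ahead of the robot, y to its left, z up, the work surface at z = 0. Lengths are in m, angles in rad, forces in N, time in s.
With the tool pointing down it reaches from about 0.425 to 0.95 m from the base axis. Payload 3.5 kg.
Tool frame: the origin (TCP) lies on the centre line of the jaws, within the pads' length; the fingertips stand 14 mm ahead of it and the grasp point (between the pads) lies 5 mm behind it (ctrl.tip_reach is the distance from the TCP to the fingertips, in m); z points along the fingers, y is the line along which they close (so a half turn about z gives the same grasp; the last joint's range is limited). The gripper opens to 85 mm and grips with 20 to 120 N. Pads are 22 mm wide; open, the fingers measure 114 mm over their backs; the gripper's body (76 mm by 85 mm) begins 54 mm behind the grasp point. The pads swing forward as they close: fully open they stand 13 mm farther back than shut.
Start: joints at [-1.345, 0.286, 1.577, -0, 1.279, -0.15], TCP at [0.248, -0.628, 0.245] pointing down, gripper open.
Joint ranges: [-2.77, 2.77], [-0.9, 2.22], [0.21, 2.48], [-1.53, 4.67], [0.24, 2.81], [-2.84, 2.84]. Speed limits (rad/s): [2.79, 2.79, 3.14, 3.14, 3.14, 3.14].

### API

Orientations are given as a unit quaternion [x, y, z, w].
In Python, from plant import get_state, imaging, workorder, ctrl gives the robot as it stands. The module is installed in compiled form; this text tells all that it offers.
- The arm moves only by the shell command python3 -m jog 'ROWS' [FORCE]. ROWS is JSON, a list of rows, each a list of 7 numbers: the closure, from 0 (fully open) to 1 (shut), then the shift along the tool's x, y, z in mm, then the turn, a rotation vector about the tool's x, y, z in rad. In form: [[gripper, tx, ty, tz, ax, ay, az], ...]. A call has 1 to 12 rows; each row is the pose to reach, as a shift and turn from the pose commanded when the call began, along the tool's axes at that moment; what a row does not reach only later rows make up. A row lasts 1/10 s, in which the tool goes at most 50 mm and 8.59 degrees, less where a joint would pass 70% of its speed; a pose out of reach is approached as far as the arm can. A call with a gripper value outside its range is refused whole. The fingers move at their own pace and stop on an object; FORCE is the grip in N (left out, the last holds). Time passes only in rows, so rows that repeat a pose let the fingers close. It gives the time, the measured TCP pose, the force, the opening and the grip force at its end, in the units of the state.
- get_state(): the state, without advancing time (a new reading comes with each control period).
- imaging.read_camera(name): name is "side" or "top" or "wrist"; returns a dict with "image" (384x512x3 uint8, blue, green, red), "fx", "fy", "cx", "cy" (pixels), "k1" (the pictures are not rectified: a ray, as slopes to the right and down, at radius r is drawn at 1 + k1 r^2 times it, then the intrinsics apply), "R" (3x3) and "t" (3): a world point X has camera coordinates R X + t; the wrist camera has in their place "tool_from_camera" (4x4, takes a point from camera to tool coordinates, whose origin is the TCP and whose axes are the flange's). Camera axes: x right, y down, z forward; pixel columns grow to the right and rows downward; lengths in m; the calibration is good to about 2 mm. A picture is of the moment at which its call begins: read the wrist's pose just before it. There is no depth.
- workorder.sign_off(): hands the job in; it is judged then, once.
The state is a dict: "time": time; "qpos": joint angles; "dq": joint speeds; "joint_efforts": joint torques, N m; "eef_pos": TCP position; "tcp_rot": TCP orientation; "contact_force": force on the tool from outside, world axes, zero at the start; "wrist_torque": the same for the moment, N m; "opening": opening from 0.0 (shut) to 1.0 (fully open); "finger_force": force on a finger pad.
Only numpy, scipy, OpenCV 4.12 (cv2) and the standard library are available. Lean on these libraries where they do the work, as an engineer would, in place of code of your own. Each camera call takes 0.05 s, during which the arm holds its last target. There are 200 camera calls.

## Working session

There is one attempt and no reset: what is moved stays moved. The work goes in short steps, Python scripts to look and compute and a shell command to move; the robot and the scene stay as the last step left them, time stands still between calls to the robot, and variables do not carry over. Pictures are saved under pics/ and viewed, at most 10 in all, crops included, and the job is handed in when it is done.

```bash
mkdir -p pics; python3 - <<'E'
from plant import get_state, imaging
import cv2,pickle
for n in("side","top"):
    c=imaging.read_camera(n);cv2.imwrite(f"pics/{n}0.png",c["image"])
    pickle.dump(c,open(f"{n}.pkl","wb"))
    print(n,{k:v for k,v in c.items() if k!="image"})
print(get_state())
E
```

```text
side {'fx': 440.1969733143953, 'fy': 440.1969733143953, 'cx': 251.98504728535568, 'cy': 193.2948810603091, 'k1': -0.0895438664773895, 'R': array([[-0.99199662, -0.12620982, -0.00371239],
       [-0.07924769,  0.64522998, -0.75986715],
       [ 0.09829804, -0.75349144, -0.6500678 ]]), 't': array([0.52594237, 0.19074927, 1.19846201])}
top {'fx': 403.420715825116, 'fy': 403.420715825116, 'cx': 250.2060383297624, 'cy': 188.49296107606276, 'k1': -0.13012490369703053, 'R': array([[ 0.01210304, -0.99966617,  0.02282706],
       [-0.99467576, -0.01437283, -0.10204679],
       [ 0.10234081, -0.02147045, -0.99451766]]), 't': array([-0.084453  ,  0.56094684,  0.95367393])}
{'time': 0.1, 'qpos': array([-1.34498026e+00,  2.87116646e-01,  1.57808250e+00,  4.77717993e-06,
        1.27864556e+00, -1.50004204e-01]), 'dq': array([-0.00010667, -0.00333818, -0.00300978,  0.00236527, -0.00045346,
       -0.00050923]), 'joint_efforts': array([ 4.40485410e-04, -4.07295513e+01, -2.93698668e+01, -1.81475434e-04,
        3.42116829e-03, -3.15972869e-06]), 'eef_pos': array([ 0.2476401 , -0.62729229,  0.24403101]), 'tcp_rot': array([ 9.82396286e-01,  1.86805431e-01, -4.03878529e-05, -1.12530295e-03]), 'contact_force': array([-0.0042158 , -0.14271897,  0.85928538]), 'wrist_torque': array([ 0.05820399, -0.02540245, -0.00956338]), 'finger_force': 0.0, 'opening': 0.9989572204665271}
```

View pics/top0.png

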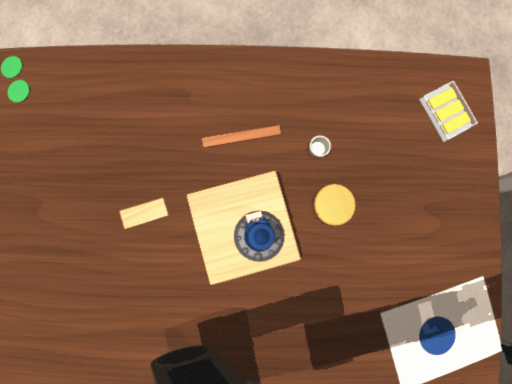

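View pics/side0.png

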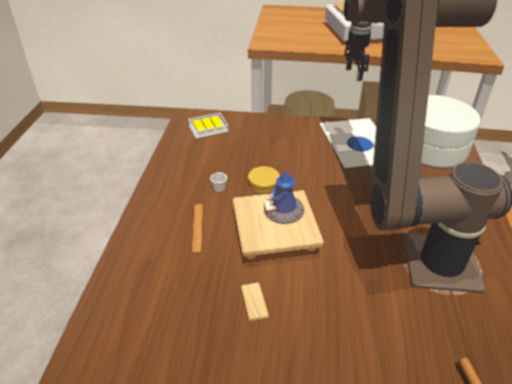

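The top view shows the board with corners near (188,194), (276,172), (299,260) and (211,283). The figure sits towards lower right, so the short foot is under the corner at (188,194). The wedge is at (144,213), its thin end probably to the right. The side view shows the wedge at (255,301) and the short-foot corner at about (250,257).

```bash
cat > h.py <<'E'
import numpy as np, cv2, pickle
from scipy.spatial.transform import Rotation as Ro
def slopes(c,uv):
    K=np.array([[c["fx"],0,c["cx"]],[0,c["fy"],c["cy"]],[0,0,1]])
    return cv2.undistortPointsIter(np.array(uv,float).reshape(-1,1,2),K,np.array([c["k1"],0,0,0,0.]),None,None,(3,50,1e-9)).reshape(-1,2)
def ext(c,s=None):
    if "R" in c: return c["R"],c["t"]
    T=np.eye(4);T[:3,:3]=Ro.from_quat(s["tcp_rot"]).as_matrix();T[:3,3]=s["eef_pos"]
    M=np.linalg.inv(T@c["tool_from_camera"]);return M[:3,:3],M[:3,3]
def onz(c,uv,z,s=None):
    R,t=ext(c,s);o=-R.T@t
    d=np.c_[slopes(c,uv),np.ones(len(np.reshape(uv,(-1,2))))]@R
    return o+d*((z-o[2])/d[:,2])[:,None]
def tri(obs):  # list of (R,t,slopes)
    A=[];b=[]
    for R,t,s in obs:
        for i in (0,1): A.append(s[i]*R[2]-R[i]);b.append(t[i]-s[i]*t[2])
    return np.linalg.lstsq(np.array(A),np.array(b),rcond=None)[0]
def proj(c,X,s=None):
    R,t=ext(c,s);K=np.array([[c["fx"],0,c["cx"]],[0,c["fy"],c["cy"]],[0,0,1]])
    return cv2.projectPoints(np.array(X,float).reshape(-1,1,3),cv2.Rodrigues(R)[0],t,K,np.array([c["k1"],0,0,0,0.]))[0].reshape(-1,2)
E
python3 - <<'E'
from h import *
out=[]
for n,b in(("top",(100,160,310,295)),("side",(220,180,330,330))):
    c=pickle.load(open(n+".pkl","rb"));x0,y0,x1,y1=b
    im=c["image"][y0:y1,x0:x1];hsv=cv2.cvtColor(im,cv2.COLOR_BGR2HSV)
    m=cv2.inRange(hsv,(10,40,140),(28,200,255))
    cs=[k for k in cv2.findContours(m,cv2.RETR_EXTERNAL,cv2.CHAIN_APPROX_NONE)[0] if cv2.contourArea(k)>150]
    for k in cs:
        ap=cv2.approxPolyDP(cv2.convexHull(k),4,True).reshape(-1,2)+[x0,y0]
        print(n,cv2.contourArea(k),ap.tolist()); print(np.round(onz(c,ap,0.06 if cv2.contourArea(k)>2500 else 0.008),4)[:,:2].tolist())
    out.append(cv2.resize(im,None,fx=3.5 if n=="top" else 4,fy=3.5 if n=="top" else 4,interpolation=cv2.INTER_CUBIC))
cv2.imwrite("pics/c_top.png",out[0]);cv2.imwrite("pics/c_side.png",out[1][:600])
E
```

```text
top 890.5 [[163, 198], [168, 215], [123, 227], [119, 210]]
[[0.5373, 0.1393], [0.4953, 0.1255], [0.4635, 0.2376], [0.5056, 0.2494]]
top 8773.0 [[275, 171], [300, 259], [210, 284], [186, 195]]
[[0.6016, -0.1348], [0.3947, -0.1949], [0.3348, 0.0143], [0.5413, 0.0748]]
side 13134.5 [[329, 180], [324, 329], [240, 329], [224, 320], [220, 194], [226, 180]]
[[0.3178, -0.2507], [0.3307, 0.2871], [0.5176, 0.3096], [0.5572, 0.2909], [0.6456, -0.1424], [0.6391, -0.2112]]
```

View pics/c_side.png

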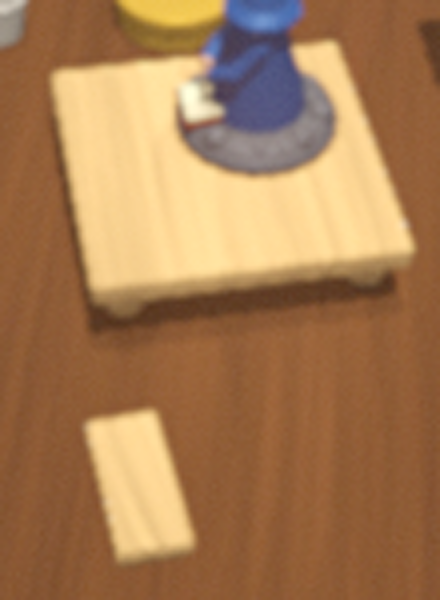

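The crop shows the wedge's thin end facing the board (the thick face shows at the near end) and the short foot at about (125,300) in the crop. I'll move over the figure at a safe height and look with the wrist camera.

```bash
cat > d.py <<'E'
import sys
from h import *
from plant import get_state
# d.py x y z angle_deg : shift (mm, tool axes) and az from measured pose
def delta(p,ang,s=None):
    s=s or get_state();R=Ro.from_quat(s["tcp_rot"]).as_matrix()
    d=R.T@(np.array(p)-s["eef_pos"])*1000
    a=np.radians(ang);G=np.c_[[np.cos(a),np.sin(a),0],[np.sin(a),-np.cos(a),0],[0,0,-1]]
    return np.round(d,1).tolist(),np.round(Ro.from_matrix(R.T@G).as_rotvec(),3).tolist()
if __name__=="__main__":
    v=list(map(float,sys.argv[1:5]));print(delta(v[:3],v[3]))
E
python3 d.py 0.62 -0.22 0.32 65; python3 -c "
from plant import ctrl;print(ctrl.tip_reach)"
```

```text
([495.9, -242.4, -75.3], [-0.002, -0.001, -0.759])
0.014
```

```bash
python3 -m jog '[[0.8,0,0,-60,0,0,0],[0.8,496,-242,-75,0,0,-0.76],[0.8,496,-242,-75,0,0,-0.76],[0.8,496,-242,-75,0,0,-0.76],[0.8,496,-242,-75,0,0,-0.76],[0.8,496,-242,-75,0,0,-0.76],[0.8,496,-242,-75,0,0,-0.76],[0.8,496,-242,-75,0,0,-0.76],[0.8,496,-242,-75,0,0,-0.76],[0.8,496,-242,-75,0,0,-0.76],[0.8,496,-242,-75,0,0,-0.76],[0.8,496,-242,-75,0,0,-0.76]]'; python3 d.py 0.51 0.2 0.32 106
```

```text
time: 1.3
eef_pos: [0.6196, -0.2206, 0.3198]
tcp_rot: [0.843, 0.538, -0.0, -0.0]
contact_force: [0.4, -1.2, 0.1]
opening: 0.199
finger_force: 0.0
([335.3, -276.6, -0.0], [-0.001, -0.0, -0.714])
```

```bash
python3 -m jog '[[0.8,335,-277,0,0,0,-0.714],[0.8,335,-277,0,0,0,-0.714],[0.8,335,-277,0,0,0,-0.714],[0.8,335,-277,0,0,0,-0.714],[0.8,335,-277,0,0,0,-0.714],[0.8,335,-277,0,0,0,-0.714],[0.8,335,-277,0,0,0,-0.714],[0.8,335,-277,0,0,0,-0.714],[0.8,335,-277,0,0,0,-0.714],[0.8,335,-277,0,0,0,-0.714],[0.8,335,-277,0,0,0,-0.714]]'; python3 - <<'E'
from h import *
from plant import get_state, imaging
s=get_state();c=imaging.read_camera("wrist");pickle.dump((s,c),open("w1.pkl","wb"))
cv2.imwrite("pics/w1.png",c["image"]);print(s["qpos"],s["eef_pos"],c["tool_from_camera"])
E
```

```text
time: 2.4
eef_pos: [0.5082, 0.1984, 0.3197]
tcp_rot: [0.601, 0.799, -0.001, -0.0]
contact_force: [0.6, 0.2, 0.3]
opening: 0.198
finger_force: 0.0
[ 1.86411246e-01 -4.98195972e-02  1.80946285e+00 -6.30490739e-04
  1.38274630e+00 -9.43756693e-02] [0.50824355 0.19838572 0.31974332] [[ 1.93983261e-04 -9.49379881e-01 -3.14130235e-01  8.18285446e-02]
 [ 9.99999946e-01  1.00879061e-04  3.12643256e-04 -3.00141682e-04]
 [-2.65128054e-04 -3.14130278e-01  9.49379849e-01 -1.28295521e-01]
 [ 0.00000000e+00  0.00000000e+00  0.00000000e+00  1.00000000e+00]]
```

View pics/w1.png

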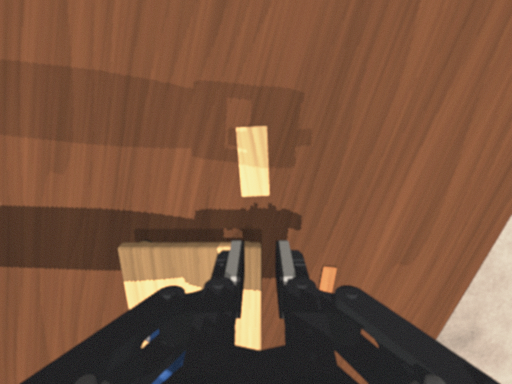

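The wrist view shows the wedge with its thick end at (236,127)-(268,125) and its thin end at (242,197)-(270,195). The board's short-foot corner is at about (262,243), and the other corner on that edge is at (119,243).

```bash
python3 - <<'E'
from h import *
s,c=pickle.load(open("w1.pkl","rb"));t=pickle.load(open("top.pkl","rb"));sd=pickle.load(open("side.pkl","rb"))
im=c["image"][90:215,190:320];hsv=cv2.cvtColor(im,cv2.COLOR_BGR2HSV)
m=cv2.inRange(hsv,(10,40,150),(32,200,255))
k=max(cv2.findContours(m,0,1)[0],key=cv2.contourArea)
ap=cv2.approxPolyDP(cv2.convexHull(k),4,True).reshape(-1,2)+[190,90];print(ap.tolist(),cv2.minAreaRect(k+np.array([190,90])))
Rw,tw=ext(c,s)
pts={"thickW":((236,127),(119,210.5)),} 
W={"thick x-":((236,127),(122.5,227)),"thick x+":((268,125),(119.5,210.5)),"thin x+":((270,195),(163,198.5)),"thin x-":((242,197),(167.5,215)),"boardA":((262,243),(187,195)),"boardD":((119,243),(210,283.5))}
for n,(w,tp) in W.items():
    X=tri([(Rw,tw,slopes(c,[w])[0]),(t["R"],t["t"],slopes(t,[tp])[0])])
    z={"thick":.016,"thin ":.0015,"board":.06}[n[:5]]
    print(n,"tri",np.round(X,4),"wrist@z",np.round(onz(c,[w],z,s)[0],4),"top@z",np.round(onz(t,[tp],z)[0],4))
# board side: crop corners
print(np.round(onz(sd,[[220+90/4,180+290/4],[220+412/4,180+248/4],[220+53/4,180+73/4],[220+338/4,180+42/4]],.06),4))
E
```

```text
[[265, 125], [270, 194], [242, 197], [235, 127]] ((252.68508911132812, 161.01657104492188), (71.69024658203125, 32.1660041809082), 86.98721313476562)
thick x- tri [0.4625 0.2352 0.0207] wrist@z [0.4613 0.2348 0.016 ] top@z [0.4634 0.2365 0.016 ]
thick x+ tri [0.5053 0.2497 0.0026] wrist@z [0.5055 0.2505 0.016 ] top@z [0.504  0.2456 0.016 ]
thin x+ tri [ 0.5394  0.1421 -0.0051] wrist@z [0.541  0.1442 0.0015] top@z [0.5366 0.1405 0.0015]
thin x- tri [0.4968 0.1281 0.0008] wrist@z [0.4981 0.1283 0.0015] top@z [0.4955 0.1279 0.0015]
boardA tri [0.5451 0.0756 0.0391] wrist@z [0.544 0.086 0.06 ] top@z [0.5413 0.0725 0.06  ]
boardD tri [0.3327 0.0158 0.0455] wrist@z [0.3369 0.0257 0.06  ] top@z [0.3359 0.0143 0.06  ]
[[ 0.5445  0.0822  0.06  ]
 [ 0.3353  0.0189  0.06  ]
 [ 0.6027 -0.128   0.06  ]
 [ 0.3926 -0.19    0.06  ]]
```

```bash
python3 d.py 0.4964 0.2033 0.012 106
```

```text
([9.0, -9.9, 307.8], [-0.001, 0.001, -0.0])
```

```bash
python3 -m jog '[[0.25,9,-10,50,0,0,0],[0.25,9,-10,100,0,0,0],[0.25,9,-10,150,0,0,0],[0.25,9,-10,200,0,0,0],[0.25,9,-10,250,0,0,0],[0.25,9,-10,265,0,0,0],[0.25,9,-10,265,0,0,0],[0.25,9,-10,265,0,0,0]]'; python3 d.py 0.4964 0.2033 0.012 106;  python3 - <<'E'
from h import *
from plant import get_state, imaging
s=get_state();c=imaging.read_camera("wrist");pickle.dump((s,c),open("w2.pkl","wb"))
cv2.imwrite("pics/w2.png",c["image"])
E
```

```text
time: 3.25
eef_pos: [0.4976, 0.2029, 0.0557]
tcp_rot: [0.603, 0.798, 0.0, 0.0]
contact_force: [0.4, 0.5, -0.1]
opening: 0.75
finger_force: 0.0
([0.8, -1.0, 43.7], [0.001, 0.0, -0.002])
```

View pics/w2.png

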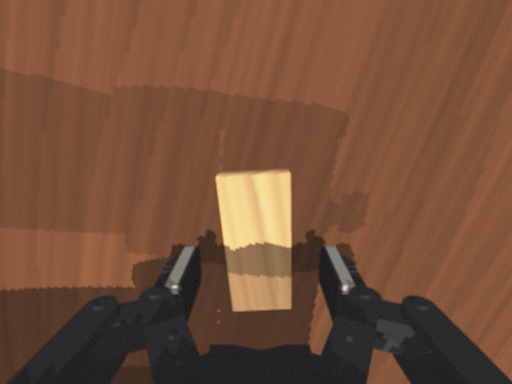

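The wedge sits centred between the open fingers: thick end at (217,176)-(291,170), thin end at (232,310)-(291,307). Next: descend and push it sideways.

```bash
python3 - <<'E'
from h import *
s,c=pickle.load(open("w2.pkl","rb"))
print(np.round(onz(c,[[217,176],[291,170]],.016,s),4),np.round(onz(c,[[232,310],[291,307]],.0015,s),4))
E
python3 -m jog '[[0.25,1,0,15,0,0,0],[0.25,1,0,30,0,0,0],[0.25,1,0,38,0,0,0],[0.25,1,0,42,0,0,0],[0.25,1,0,42,0,0,0]]'
```

```text
[[0.4618 0.2343 0.016 ]
 [0.5034 0.25   0.016 ]] [[0.4959 0.1302 0.0015]
 [0.5388 0.1452 0.0015]]
time: 3.8
eef_pos: [0.4955, 0.2048, 0.0122]
tcp_rot: [0.602, 0.799, -0.001, -0.001]
contact_force: [-0.5, -0.5, 0.5]
opening: 0.748
finger_force: 0.0
```

```bash
python3 -m jog '[[0.25,0,-4,0,0,0,0],[0.25,0,-8,0,0,0,0],[0.25,0,-11,0,0,0,0],[0.25,0,-14,0,0,0,0],[0.25,0,-17,0,0,0,0],[0.25,0,-20,0,0,0,0],[0.25,0,-23,0,0,0,0],[0.25,0,-23,0,0,0,0],[0.25,0,-20,0,0,0,0],[0.25,0,-14,0,0,0,0],[0.25,0,-14,-45,0,0,0],[0.25,0,-14,-75,0,0,0]]';  python3 - <<'E'
from h import *
from plant import get_state, imaging
s=get_state();c=imaging.read_camera("wrist");pickle.dump((s,c),open("w3.pkl","wb"))
im=c["image"];cv2.imwrite("pics/w3.png",im)
m=cv2.inRange(cv2.cvtColor(im,cv2.COLOR_BGR2HSV),(10,40,110),(32,190,255));m[330:]=0
m=cv2.morphologyEx(m,cv2.MORPH_OPEN,np.ones((5,5)))
for k in cv2.findContours(m,0,1)[0]:
    if cv2.contourArea(k)>1000: print(cv2.contourArea(k),cv2.approxPolyDP(cv2.convexHull(k),5,True).reshape(-1,2).tolist())
E
```

```text
time: 5.0
eef_pos: [0.4834, 0.2011, 0.0889]
tcp_rot: [0.602, 0.799, -0.0, -0.0]
contact_force: [0.6, 0.8, 0.7]
opening: 0.752
finger_force: 0.0
139506.5 [[511, 0], [511, 328], [461, 329], [0, 273], [0, 0]]
```

View pics/w3.png

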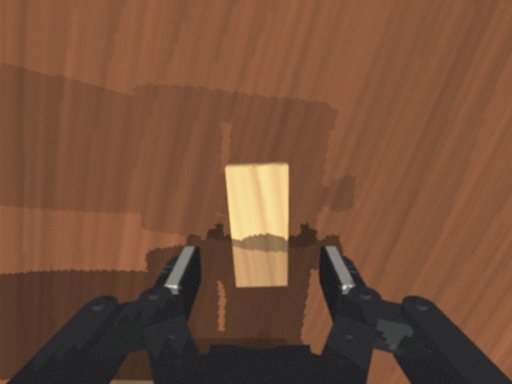

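The wedge now lies with its thick end at (226,166)-(288,163) and its thin end at (235,286)-(287,286).

```bash
python3 - <<'E'
from h import *
from d import delta
s,c=pickle.load(open("w3.pkl","rb"))
A=onz(c,[[226,166],[288,163]],.016,s).mean(0);B=onz(c,[[235,286],[287,286]],.0015,s).mean(0)
f=np.array([.5268,.0477]);u=(B-A)[:2];print(A,B,np.linalg.norm(u));u/=np.linalg.norm(u);n=np.array([-u[1],u[0]])
ctr=(A+B)[:2]/2;print("ang",np.degrees(np.arctan2(u[1],u[0])),"along",(f-ctr)@u,"lat",(f-ctr)@n)
p=A[:2]-u*0.030;print(p,delta([*p,.017],106))
E
```

```text
[0.47023522 0.23917436 0.016     ] [0.50392298 0.13287524 0.0015    ] 0.1115095009099853
ang -72.41582137391104 along 0.1438614041121101 lat -0.003923940442509981
[0.46117202 0.26777259] ([70.4, -7.6, 77.7], [0.009, 0.001, -0.0])
```

```bash
python3 -m jog '[[0.8,40,-8,0,0,0,0],[0.8,70,-8,0,0,0,0],[0.8,70,-8,30,0,0,0],[0.8,70,-8,60,0,0,0],[0.8,70,-8,73,0,0,0],[0.8,70,-8,77,0,0,0],[0.8,70,-8,77,0,0,0]]'; python3 d.py 0.4612 0.2678 0.017 106
```

```text
time: 5.75
eef_pos: [0.4548, 0.2661, 0.0142]
tcp_rot: [0.602, 0.799, -0.003, -0.003]
contact_force: [-13.3, -3.5, 25.0]
opening: 0.196
finger_force: 12.1
([-0.1, 6.6, -2.9], [-0.009, 0.0, -0.0])
```

```bash
python3 -m jog '[[0.8,-10,0,0,0,0,0],[0.8,-17,0,0,0,0,0],[0.8,-22,0,0,0,0,0],[0.8,-30,0,0,0,0,0],[0.8,-40,0,0,0,0,0],[0.8,-50,0,0,0,0,0],[0.8,-60,0,0,0,0,0],[0.8,-70,0,0,0,0,0],[0.8,-80,0,0,0,0,0],[0.8,-90,0,0,0,0,0],[0.8,-97,0,0,0,0,0],[0.8,-100,0,0,0,0,0]]';  python3 - <<'E'
from h import *
from plant import get_state, imaging
s=get_state();c=imaging.read_camera("wrist");pickle.dump((s,c),open("w4.pkl","wb"))
a=cv2.resize(imaging.read_camera("top")["image"][150:270,90:250],(400,300));b=cv2.resize(c["image"],(400,300))
cv2.imwrite("pics/w4.png",np.hstack([b,a]))
E
```

```text
time: 6.95
eef_pos: [0.4863, 0.1716, 0.0142]
tcp_rot: [0.603, 0.797, 0.003, 0.0]
contact_force: [-2.4, 8.5, 10.8]
opening: 0.203
finger_force: 5.4
```

View pics/w4.png

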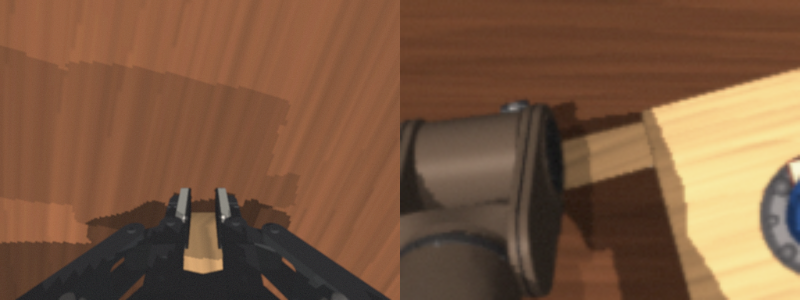

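Left half, wrist view: the fingers are against the wedge. Right half, top view: the wedge's thin end has reached the board edge near (650,147) in the picture. I'll check the lateral alignment numerically, then raise the tool off the table.

```bash
python3 -m jog '[[0.8,0,0,-3,0,0,0],[0.8,0,0,-5,0,0,0],[0.8,0,0,-5,0,0,0]]'; python3 - <<'E'
from h import *
from plant import get_state, imaging
t=pickle.load(open("top.pkl","rb"))
q=proj(t,[[.5268,.0477,.005],[.5432,.0785,.06],[.5268,.0477,.06]]);print("crop px foot,cornerA,press",((q-[90,150])*2.5+[400,0]).round(1).tolist())
# wedge edges in crop near x=600..650: points
P=np.array([[570,137+2],[645,121],[575,187],[655,170]],float)
X=onz(t,(P-[400,0])/2.5+[90,150],.005)[:,:2];print(X.round(4))
a=(X[0]+X[2])/2;b=(X[1]+X[3])/2;u=(b-a)/np.linalg.norm(b-a);n=np.array([-u[1],u[0]]);f=np.array([.5268,.0477])
print(np.degrees(np.arctan2(u[1],u[0])),"lat foot",(f-b)@n, get_state()["eef_pos"])
E
```

```text
time: 7.35
eef_pos: [0.4836, 0.1698, 0.0164]
tcp_rot: [0.602, 0.798, 0.0, 0.0]
contact_force: [-0.1, 0.2, 0.2]
opening: 0.201
finger_force: 0.0
crop px foot,cornerA,press [[674.3, 132.2], [636.2, 110.4], [668.3, 128.3]]
[[0.5184 0.1518]
 [0.5375 0.0772]
 [0.4707 0.1453]
 [0.4889 0.066 ]]
-76.38293709489407 lat foot 0.007593938515910027 [0.48362112 0.16976401 0.01636607]
```

```bash
python3 -m jog '[[0.8,-6,1,0,0,0,0],[0.8,-12,2,0,0,0,0],[0.8,-17,3,0,0,0,0],[0.8,-22,4,0,0,0,0],[0.8,-27,5,0,0,0,0],[0.8,-27,5,0,0,0,0],[0.8,-27,5,0,0,0,0]]'
```

```text
time: 8.05
eef_pos: [0.4957, 0.1452, 0.0162]
tcp_rot: [0.602, 0.798, 0.0, -0.0]
contact_force: [0.7, 0.3, -1.2]
opening: 0.195
finger_force: 0.0
```

```bash
python3 -m jog '[[0.8,-2,0,0,0,0,0],[0.8,-4,0,0,0,0,0],[0.8,-6,0,0,0,0,0],[0.8,-6,0,0,0,0,0],[0.8,-6,0,0,0,0,0]]'
```

```text
time: 8.55
eef_pos: [0.4973, 0.1396, 0.0163]
tcp_rot: [0.602, 0.799, 0.0, 0.0]
contact_force: [0.0, -0.2, 0.4]
opening: 0.201
finger_force: 0.0
```

```bash
python3 -m jog '[[0.8,-2,0,0,0,0,0],[0.8,-4,0,0,0,0,0],[0.8,-6,0,0,0,0,0],[0.8,-8,0,0,0,0,0],[0.8,-8,0,0,0,0,0]]'
```

```text
time: 9.05
eef_pos: [0.4993, 0.1322, 0.0162]
tcp_rot: [0.602, 0.798, 0.0, -0.0]
contact_force: [-0.1, 4.4, 0.9]
opening: 0.197
finger_force: 1.9
```

```bash
python3 -m jog '[[0.8,-2,0,0,0,0,0],[0.8,-4,0,0,0,0,0],[0.8,-4,0,0,0,0,0],[0.8,-4,0,0,0,0,0]]'
```

```text
time: 9.45
eef_pos: [0.5003, 0.1289, 0.0162]
tcp_rot: [0.602, 0.798, 0.0, -0.001]
contact_force: [-0.9, 6.8, 0.8]
opening: 0.198
finger_force: 3.1
```

```bash
python3 -m jog '[[0.8,8,0,0,0,0,0],[0.8,15,0,0,0,0,0],[1,15,0,-45,0,0,0],[1,15,0,-90,0,0,0],[1,15,0,-90,0,0,0]]'; python3 d.py 0.5268 0.0477 0.076 106;  python3 - <<'E'
from h import *
from plant import get_state, imaging
s=get_state();c=imaging.read_camera("wrist");pickle.dump((s,c),open("w5.pkl","wb"))
a=cv2.resize(imaging.read_camera("side")["image"][220:310,210:330],(400,300));b=cv2.resize(c["image"],(400,300))
cv2.imwrite("pics/w5.png",np.hstack([b,a]))
E
```

```text
time: 9.95
eef_pos: [0.5013, 0.1431, 0.1131]
tcp_rot: [0.602, 0.799, 0.004, 0.005]
contact_force: [0.0, -0.5, -0.3]
opening: -0.001
finger_force: 0.0
([-98.6, -2.3, 37.4], [0.013, 0.003, 0.001])
```

View pics/w5.png

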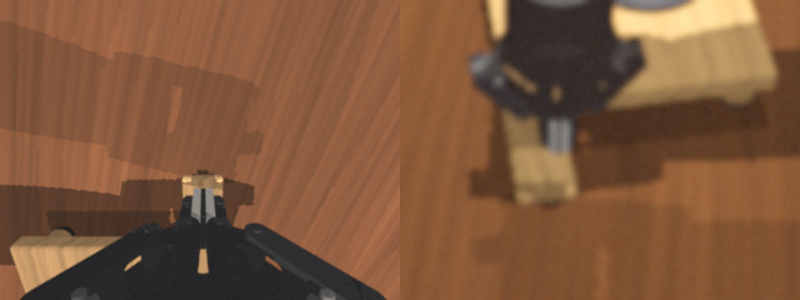

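The wedge lies straight under the board corner: its thick end is at (203,178) in the left half and (545,195) in the right half. Now the press test.

```bash
python3 -m jog '[[1,-49,-2,0,0,0,0],[1,-98,-2,0,0,0,0],[1,-98,-2,15,0,0,0],[1,-98,-2,28,0,0,0],[1,-98,-2,33,0,0,0],[1,-98,-2,33,0,0,0],[1,-98,-2,33,0,0,0]]'; python3 d.py 0.5268 0.0477 0.074 106
```

```text
time: 10.75
eef_pos: [0.5204, 0.0476, 0.0738]
tcp_rot: [0.6, 0.8, -0.003, -0.001]
contact_force: [-6.6, -7.2, 14.2]
opening: -0.001
finger_force: 7.0
([-1.7, 6.2, -0.2], [-0.005, 0.002, 0.004])
```

```bash
python3 -m jog '[[1,0,0,0.5,0,0,0],[1,0,0,0.5,0,0,0],[1,0,0,0.5,0,0,0]]'; python3 -m jog '[[1,0,0,-0.5,0,0,0],[1,0,0,-0.5,0,0,0],[1,0,0,-0.5,0,0,0]]'
```

```text
time: 11.05
eef_pos: [0.5204, 0.0476, 0.0738]
tcp_rot: [0.6, 0.8, -0.003, -0.001]
contact_force: [-6.6, -5.6, 15.4]
opening: 0.0
finger_force: 8.1
time: 11.35
eef_pos: [0.5204, 0.0476, 0.0738]
tcp_rot: [0.6, 0.8, -0.003, -0.001]
contact_force: [-6.5, -6.5, 14.0]
opening: 0.005
finger_force: 6.8
```

```bash
for i in 1 2; do python3 -m jog '[[1,0,0,-1.5,0,0,0],[1,0,0,-1.5,0,0,0]]' | egrep 'eef|contact'; done; python3 -m jog '[[1,0,0,-2,0,0,0],[1,0,0,-2,0,0,0]]' | egrep 'eef|contact'
```

```text
eef_pos: [0.5206, 0.0488, 0.074]
contact_force: [-2.0, -1.8, 5.4]
eef_pos: [0.5207, 0.0486, 0.0751]
contact_force: [-1.0, -0.3, 0.3]
eef_pos: [0.5213, 0.048, 0.0779]
contact_force: [0.6, -1.2, -0.4]
```

```bash
python3 -m jog '[[1,0,0,-50,0,0,0],[1,0,0,-100,0,0,0],[1,40,0,-150,0,0,0],[1,90,0,-170,0,0,0],[1,140,0,-170,0,0,0],[1,140,0,-170,0,0,0],[1,140,0,-170,0,0,0],[1,140,0,-170,0,0,0]]'; python3 - <<'E'
from h import *
from plant import get_state, imaging
s=get_state();c=imaging.read_camera("wrist");pickle.dump((s,c),open("w6.pkl","wb"))
t=pickle.load(open("side.pkl","rb"))["image"];n=imaging.read_camera("side")["image"]
a=cv2.resize(n[200:290,210:330],(400,300));b=cv2.resize(c["image"],(400,300))
cv2.imwrite("pics/w6.png",np.hstack([b,a]))
print(proj(c,[[.5268,.0477,.006],[.5432,.0785,.06]],s)*[400/512,300/384])
E
```

```text
time: 12.75
eef_pos: [0.4828, 0.1818, 0.2473]
tcp_rot: [0.602, 0.799, -0.001, -0.0]
contact_force: [0.6, -0.0, -0.2]
opening: -0.0
finger_force: 0.0
[[205.9508166  205.48909192]
 [221.4785204  209.56762787]]
```

View pics/w6.png

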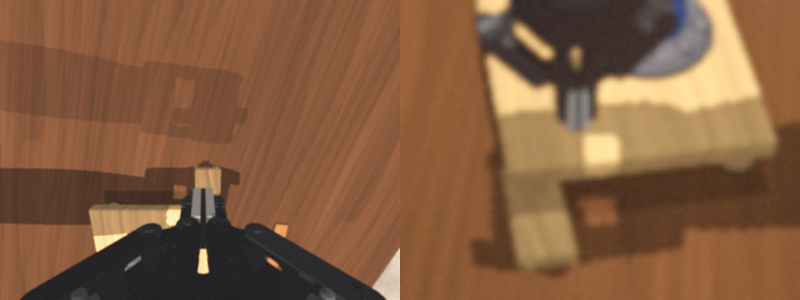

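The wedge is still under the short-foot corner: its centreline is at about x=207 in the left half, and the foot projects to 206. The hand is clear and nothing is being touched.

```bash
python3 -c "
from plant import workorder;print(workorder.sign_off())"
```

```text
the job is handed in; nothing more can be done
None
```

The wedge is pushed in snug under the short foot, the board held under a press of about 15 N above that foot with less than about 1 mm of dip, the hand is clear, and the job is handed in (sign-off gave no verdict).

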